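# Third hand at the bag maker's pressing jig

## Task

Stand the brass stop pin upright, fully home in the bore of the jig's sprung carriage, and let go of it. Then push the dark wooden bag handle along its channel against the pin until the carriage's black pointer stands in the green band, and keep it pressed there: finish while still holding this steady push with the gripper, so that the maker can screw on the brass plate. Never ram the carriage to the end of its travel, and leave the other things on the bench alone.

Things in the scene. Friction and masses are not known exactly. Their poses are not given: they have to be found in the camera images.
- jig: Pressing jig fixed on the bench, base 300 x 120 mm; origin: centre of its underside. +x: pressing direction (roughly to the robot's left, varies), z up. Wooden bed from x = -150 to 20 mm, top 48 mm above the bench; on it two aluminium rails, 10 wide, 8 high, x = -120 to 20, inner faces at y = +-23.5. Beyond the bed the steel carriage slides between cheeks (y = +-34 to 50, tops at 44 mm).
- green (a point): Centre of the green band on the scale on top of the jig's -y cheek (white, green, red along +x). Green means 6 to 14 mm of carriage travel.
- carriage (a joint): Travel in m of the steel carriage (50 x 56 mm, top 46 mm above the bench) along the jig's +x; 0 at rest, hard stop at 0.022. A spring pushes it back with 1.0 N per mm of travel, so the green band means 6 to 14 N. Its black pointer moves along the scale; mid-green is 0.010.
- bore (a point): Centre of the mouth of the bore in the carriage's top face (on jig x = 49 mm, y = 0 at rest, 46 mm above the bench; moves with the carriage). Bore 18 mm wide, 30 mm deep, blind, with a 2 mm chamfer. z up.
- pin_mid (a point): Centre, half-way up, of the loose brass stop pin: plain, round, 16 mm in diameter, 105 mm long, about 165 g, foot slightly chamfered, standing upright on the bench at the start. z along the pin, upward. Fully home in the bore, its centre is 22.5 mm above the mouth; gripped at or above its centre, the fingers clear the carriage.
- pin_foot (a point): Centre of the pin's lower end.
- block_mid (a point): Centre, half-way up, of the dark wooden bag handle, a bar 110 (x) x 44 (y) x 34 (z) mm, about 150 g, lying loose in the jig's channel with its x along the jig's x and a thin brass plate on top. Its underside is on the bed, its top 82 mm above the bench. It slides freely; its +x end face meets the pin.
- block: The same handle; origin at the centre of its underside, same axes.
- pin: The same pin; origin at the centre of its lower end.
- dowel_center (a point): Bystander: short black plastic dowel, 28 mm in diameter, 55 mm tall, standing; its centre. It and the pin stand one on each side of the jig, either way round.
- jar: Bystander: closed glue jar with blue cap, 64 mm in diameter, 80 mm tall; origin under its centre.
- cone: Bystander: orange thread cone, 60 mm in diameter, 92 mm tall; origin under its centre.
- shears: Bystander: shears lying flat, about 260 mm long and up to 20 mm high; origin under the pivot's near end, blades to +x.
- mallet: Bystander: hammer lying down, 260 mm long; lies along its x.
- awl: Bystander: awl with pale wooden handle, 160 mm long, lying along its x.
- spare_mid (a point): Bystander: spare pale wooden handle, 110 x 44 x 34 mm, lying on the bench; its centre.

How it is judged:
By the outcome, as a careful person would: the job done as asked, in the order asked, and still so for the second after the job is handed in, while the arm keeps its last pose, push and grip.
It also fails if it takes over 61 s, if anything falls off the work surface, if the arm or the gripper's body presses on something with over 40 N, if the wrist force passes 120 N, or if a joint passes its speed limit or range.

## Robot

A 6-joint arm with a two-finger parallel gripper is mounted at the origin on the work surface. World frame = base frame: x ahead of the robot, y to its left, z up, the work surface at z = 0. Lengths are in m, angles in rad, forces in N, time in s.
With the tool pointing down it reaches from about 0.3 to 0.95 m from the base axis. Payload 3.1 kg.
Tool frame: the origin (TCP) lies midway between the tips of the shut fingers; the grasp point (between the pads) lies 19 mm behind it; x points along the fingers, y is the direction in which the jaws open and shut, and the axes are right-handed (so a half turn about x gives the same grasp; the last joint's range is limited). The gripper opens to 85 mm and grips with 20 to 120 N. Pads are 22 mm wide; open, the fingers measure 114 mm over their backs; the gripper's body (76 mm by 85 mm) begins 54 mm behind the grasp point. The pads swing forward as they close: fully open they stand 13 mm farther back than shut.
Start: joints at [-1.365, 0.308, 1.634, -0, 1.2, -0.07], TCP at [0.17, -0.601, 0.231] pointing down, gripper open.
Joint ranges: [-3.06, 3.06], [-0.79, 1.96], [0.05, 2.63], [-1.19, 4.34], [0.05, 2.64], [-2.94, 2.94]. Speed limits (rad/s): [2.79, 2.79, 3.14, 3.14, 3.14, 3.14].

## Interface

Orientations are given as a unit quaternion [w, x, y, z].
In Python, from rig import robot, viewer, workorder gives the robot as it stands. The module is installed in compiled form; this text tells all that it offers.
- The arm moves only by the tool carry_out, never from a script. Its argument "motion" is a list of rows, each a list of 3 entries, a list of its own where there are three numbers: the shift along the tool's x, y, z in mm, then the turn, a rotation vector about the tool's x, y, z in rad, then the finger opening in mm, from 0 to 85.4. A call has 1 to 5 rows; each row shifts and turns the pose as measured when the row begins, along the tool's axes as they then stand; what a row does not reach is not made up. A row lasts 1/8 s, in which the tool goes at most 62.5 mm and 10.7 degrees, less where a joint would pass 70% of its speed; a pose out of reach is approached as far as the arm can. A call with a gripper value outside its range is refused whole. The fingers move at their own pace and stop on an object; "force" is the grip in N (left out, the last holds). Time passes only in rows, so rows that do not move let the fingers close. It gives the time, the measured TCP pose, the force and the opening at its end, in the units of the state.
- robot.get_obs(): the state, without advancing time (a new reading comes with each control period).
- viewer.read_camera(name): name is "side" or "top"; returns the picture (480x640x3 uint8, blue, green, red); there is no depth.
- viewer.camera_model(name): a dict with "fx", "fy", "cx", "cy" (pixels), "eye" and "orientation" of the camera in the world. Camera axes: x right, y down, z forward; pixel columns grow to the right and rows downward; lengths in m; the calibration is good to about 2 mm. A picture is of the moment at which its call begins. camera_model takes no time and is no camera call.
- workorder.sign_off(): hands the job in, once; it reports no verdict.
The state is a dict: "t": time; "q": joint angles; "joint_vel": joint speeds; "effort": joint torques, N m; "position": TCP position; "orientation": TCP orientation; "force": force on the tool from outside, world axes, zero at the start; "ft_torque": the same for the moment, N m; "finger_gap": finger opening in m.
Only numpy, scipy, OpenCV 4.12 (cv2) and the standard library are available. Lean on these libraries where they do the work, as an engineer would, in place of code of your own. Each camera call takes 0.05 s, during which the arm holds its last target.

## Working session

There is one attempt and no reset: what is moved stays moved. The work goes in short steps, Python scripts to look and compute and a tool call to move; the robot and the scene stay as the last step left them, time stands still between calls to the robot, and variables do not carry over. Pictures are saved under pics/ and viewed, and the job is handed in when it is done.

Besides the shell and the picture viewer there is one more tool, called as a command line: name --argument value ..., lists and objects as JSON in quotes. carry_out: Moves the arm, as the interface text tells. Its arguments: {"type":"object","properties":{"motion":{"type":"array","items":{"type":"array"}},"force":{"type":"number"}},"required":["motion"]}

```bash
mkdir -p pics; ls; python3 - <<'E'
from rig import robot, viewer
import cv2
for n in("side","top"):
    im=viewer.read_camera(n); cv2.imwrite(f"pics/{n}0.png",im); print(n,viewer.camera_model(n))
o=robot.get_obs(); print(o)
E
```

```text
pics
side {'fx': 585.5444626435594, 'fy': 585.5444626435594, 'cx': 312.5874505566052, 'cy': 229.28193526876206, 'eye': array([0.17115694, 0.50102831, 0.87304063]), 'orientation': array([ 0.11188765, -0.29564065,  0.89722611, -0.308323  ])}
top {'fx': 483.2606769202733, 'fy': 483.2606769202733, 'cx': 323.43387692129494, 'cy': 237.0471404671968, 'eye': array([0.47065986, 0.01084568, 1.20200094]), 'orientation': array([-0.02322706,  0.71003064, -0.70297028,  0.03390842])}
{'t': 0.1, 'q': array([-1.36471599e+00,  3.08940049e-01,  1.63507585e+00, -1.42492909e-05,
        1.19974667e+00, -6.96894685e-02]), 'joint_vel': array([ 0.00080522, -0.00073876, -0.00166975,  0.000864  ,  0.0010952 ,
       -0.0003039 ]), 'effort': array([-6.03665048e-04, -4.16408265e+01, -2.77645057e+01, -8.95203493e-05,
        4.04259627e-03,  1.60366926e-05]), 'position': array([ 0.16999777, -0.60063562,  0.23014027]), 'orientation': array([-0.09642737, -0.70033796, -0.09795753,  0.70045188]), 'force': array([0.13725708, 1.09909882, 0.06230763]), 'ft_torque': array([-0.03724419, -0.01423972,  0.0343351 ]), 'finger_gap': 0.08524110608343413}
```

View pics/side0.png

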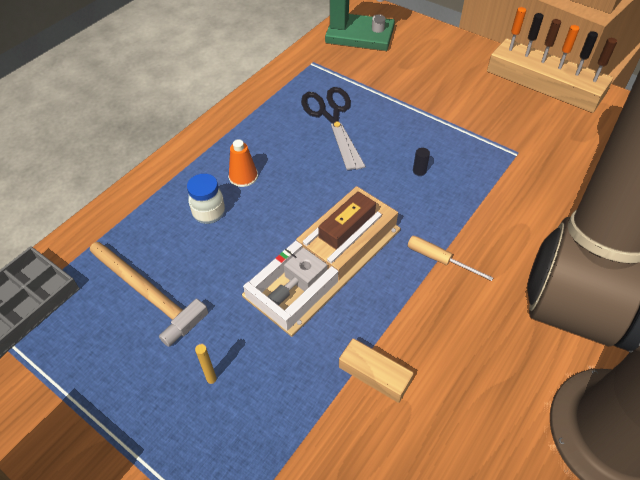

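View pics/top0.png

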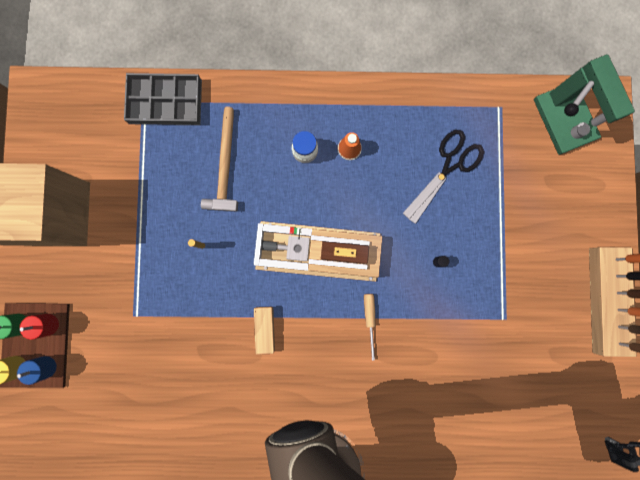

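The side view shows the pin at about (200,345) to (210,382), the carriage bore at (304,266) and the handle at (348,218). The top view shows the pin at (192,243), the bore at (298,248) and the handle at (345,253). I'll zoom in next.

```bash
cat > h.py <<'E'
import numpy as np, cv2
from scipy.spatial.transform import Rotation as R
from rig import robot, viewer
def cam(n):
    m=viewer.camera_model(n); q=m['orientation']; 
    return m, R.from_quat([q[1],q[2],q[3],q[0]]).as_matrix(), np.array(m['eye'])
def ray(n,u,v):
    m,r,e=cam(n); return e, r@np.array([(u-m['cx'])/m['fx'],(v-m['cy'])/m['fy'],1])
def onz(n,u,v,z):
    e,d=ray(n,u,v); return e+d*(z-e[2])/d[2]
def proj(n,p):
    m,r,e=cam(n); c=r.T@(np.array(p)-e); return np.array([m['fx']*c[0]/c[2]+m['cx'],m['fy']*c[1]/c[2]+m['cy']])
def two(a,b):
    (e1,d1),(e2,d2)=ray("side",*a),ray("top",*b)
    s=np.linalg.lstsq(np.c_[d1,-d2],e2-e1,rcond=None)[0]
    p,q=e1+s[0]*d1,e2+s[1]*d2; return (p+q)/2,np.linalg.norm(p-q)
def crop(im,x0,y0,x1,y1,k,name):
    cv2.imwrite(name,cv2.resize(im[y0:y1,x0:x1],None,fx=k,fy=k,interpolation=cv2.INTER_CUBIC))
E
python3 - <<'E'
from h import *
s=cv2.imread("pics/side0.png");t=cv2.imread("pics/top0.png")
crop(s,240,180,410,340,4,"pics/s1.png");crop(t,245,210,395,290,5,"pics/t1.png")
crop(s,180,330,230,400,7,"pics/s2.png")
for n,im,(x0,y0,x1,y1) in(("side",s,(180,330,235,400)),("top",t,(175,225,215,260))):
    h=cv2.cvtColor(im[y0:y1,x0:x1],cv2.COLOR_BGR2HSV)
    m=cv2.inRange(h,(12,90,60),(35,255,255)); ys,xs=np.nonzero(m)
    print(n,len(xs),xs.min()+x0,xs.max()+x0,ys.min()+y0,ys.max()+y0)
    for y in range(ys.min(),ys.max()+1): print(y+y0, xs[ys==y].min()+x0,xs[ys==y].max()+x0,end='; ')
E
```

```text
side 408 195 215 344 383
344 199 202; 345 197 204; 346 196 205; 347 196 205; 348 195 205; 349 195 205; 350 195 206; 351 196 206; 352 196 206; 353 196 207; 354 197 207; 355 197 207; 356 198 208; 357 198 208; 358 198 209; 359 199 209; 360 199 209; 361 199 210; 362 200 210; 363 200 210; 364 201 211; 365 201 211; 366 201 211; 367 202 212; 368 202 212; 369 203 212; 370 203 213; 371 203 213; 372 204 213; 373 204 214; 374 204 214; 375 205 215; 376 205 215; 377 206 215; 378 206 215; 379 206 215; 380 207 215; 381 207 214; 382 208 213; 383 210 211; top 84 188 204 239 247
239 191 191; 240 189 193; 241 189 195; 242 188 198; 243 188 202; 244 189 204; 245 189 204; 246 196 204; 247 200 203;
```

View pics/s1.png

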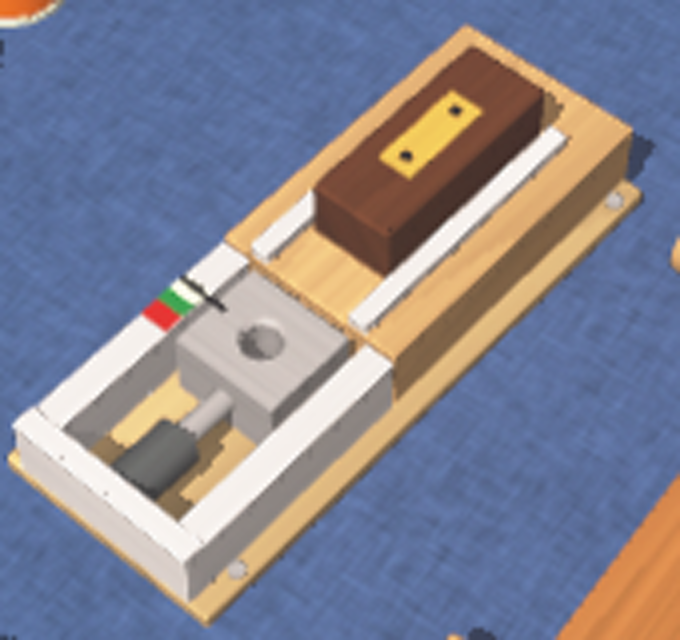

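View pics/t1.png

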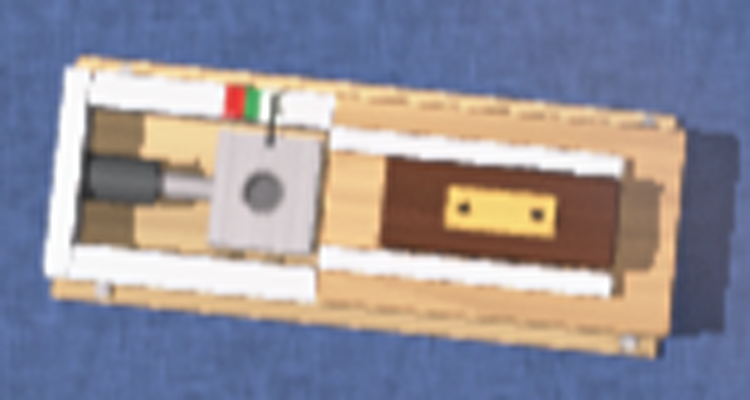

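View pics/s2.png

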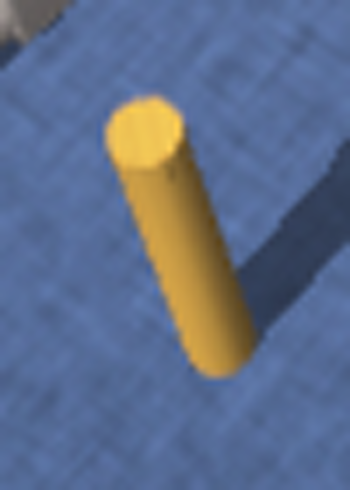

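```bash
python3 - <<'E'
from h import *
np.set_printoptions(precision=4,suppress=True)
S=lambda x,y:((x+.5)/4-.5+240,(y+.5)/4-.5+180)
T=lambda x,y:((x+.5)/5-.5+245,(y+.5)/5-.5+210)
print("bore",onz("side",*S(263,342),.046),onz("top",*T(264,192),.046),two(S(263,342),T(264,192)))
t=cv2.imread("pics/top0.png");s=cv2.imread("pics/side0.png")
# dark wood mask, both
for n,im in(("side",s),("top",t)):
    h=cv2.cvtColor(im,cv2.COLOR_BGR2HSV); x0,y0,x1,y1=(310,180,385,260) if n=="side" else (315,235,375,270)
    m=np.zeros(h.shape[:2],np.uint8); m[y0:y1,x0:x1]=cv2.inRange(h[y0:y1,x0:x1],(0,80,15),(12,255,120))
    c=max(cv2.findContours(m,0,2)[0],key=cv2.contourArea); print(n,cv2.contourArea(c),cv2.minAreaRect(c))
bt=[onz("top",*T(*p),.082) for p in((387,157),(620,178),(612,268),(381,247))]
bs=[onz("side",*S(*p),.082) for p in((470,48),(545,95),(390,228),(316,190))]
for b in(bt,bs): print(np.array(b),np.mean(b,0), [np.linalg.norm(b[i]-b[i-1]) for i in range(4)])
a=[onz("top",*T(*p),.005) for p in((80,57),(685,118),(655,357),(50,297))]
print(np.array(a),np.mean(a,0),[np.linalg.norm(a[i]-a[i-1]) for i in range(4)])
for p,q in((0,1),(3,2)):
    d=a[p]-a[q]; print("yaw",np.degrees(np.arctan2(d[1],d[0])))
# pin
print("pin top",onz("side",200.3,348.6,.105),onz("top",191.5,243,.105)); print("pin mid",onz("side",205.3,364.5,.0525))
# pin foot lower edge and axis
m,r,e=cam("side")
for p in [onz("side",200.3,348.6,.105)]:
    print([proj("side",[p[0],p[1],z]) for z in(0,.105)],[proj("top",[p[0],p[1],z]) for z in(0,.105)])
print("dowel top", onz("top",440,261,.055))
E
```

```text
bore [0.5378 0.0578 0.046 ] [0.5374 0.0559 0.046 ] (array([0.5381, 0.0563, 0.044 ]), np.float64(0.0013875251989223039))
side 613.5 ((347.4984130859375, 219.53994750976562), (26.226829528808594, 64.21051788330078), 47.29060745239258)
top 761.0 ((344.9124755859375, 252.27194213867188), (46.68081283569336, 17.842119216918945), 5.572196960449219)
[[ 0.5522 -0.0024  0.082 ]
 [ 0.5436 -0.1109  0.082 ]
 [ 0.5017 -0.1072  0.082 ]
 [ 0.5104 -0.      0.082 ]] [ 0.527  -0.0551  0.082 ] [np.float64(0.041904684439585387), np.float64(0.10881638977083438), np.float64(0.0420110026780562), np.float64(0.1075608475189172)]
[[ 0.5441 -0.1068  0.082 ]
 [ 0.5014 -0.1031  0.082 ]
 [ 0.5139 -0.0018  0.082 ]
 [ 0.5517  0.0001  0.082 ]] [ 0.5278 -0.0529  0.082 ] [np.float64(0.10723465492783688), np.float64(0.04289011278097686), np.float64(0.10213923222834356), np.float64(0.037819460484439155)]
[[ 0.6061  0.1499  0.005 ]
 [ 0.5789 -0.1516  0.005 ]
 [ 0.4601 -0.1367  0.005 ]
 [ 0.4868  0.1623  0.005 ]] [0.533  0.0059 0.005 ] [np.float64(0.11989617777086872), np.float64(0.30272349019732964), np.float64(0.11968764963574678), np.float64(0.3001983200734965)]
yaw 84.8408250106481
yaw 84.89229964558771
pin top [0.5456 0.2956 0.105 ] [0.5429 0.2935 0.105 ]
pin mid [0.5467 0.2963 0.0525]
[array([211.4864, 379.0194]), array([200.3, 348.6])] [array([201.5418, 244.785 ]), array([190.6128, 241.7872])]
dowel top [ 0.5094 -0.2841  0.055 ]
```

```bash
cat >> h.py <<'E'
np.set_printoptions(precision=4,suppress=True)
YAW=np.radians(85)
jx=np.array([np.cos(YAW),np.sin(YAW),0]); jy=np.array([-np.sin(YAW),np.cos(YAW),0])
def pose():
    o=robot.get_obs(); q=o['orientation']; return o,R.from_quat([q[1],q[2],q[3],q[0]])
def target(sgn):
    x=np.array([0,0,-1.]); y=sgn*jy; return R.from_matrix(np.c_[x,y,np.cross(x,y)])
def plan(p,sgn=None):
    o,r=pose(); print("t",o['t'],"pos",o['position'],"F",o['force'],"gap",o['finger_gap'],"q6",o['q'][5])
    print("axes x,y,z",r.as_matrix().T.round(3).tolist())
    print("shift mm",r.inv().apply(np.array(p)-o['position'])*1000)
    for s in (sgn,) if sgn else (1,-1): print(s,"turn",(r.inv()*target(s)).as_rotvec())
E
python3 - <<'E'
from h import *
plan([.5445,.2945,.18])
E
```

```text
t 0.1 pos [ 0.17   -0.6006  0.2301] F [0.1373 1.0991 0.0623] gap 0.08524110608343413 q6 -0.0696894685310528
axes x,y,z [[-0.0, 0.002, -1.0], [0.272, -0.962, -0.002], [-0.962, -0.272, -0.0]]
shift mm [  51.8678 -759.2278 -604.0833]
1 turn [1.9338 0.002  0.0016]
-1 turn [-1.2078 -0.0014  0.0018]
```

carry_out --motion '[[[0,-47,-37],[-0.18,0,0],60],[[0,-39,-45],[-0.18,0,0],60],[[0,-31,-51],[-0.18,0,0],60],[[0,-21,-56],[-0.18,0,0],60],[[0,-11,-59],[-0.18,0,0],60]]' --force 60

```text
t: 0.72
position: [0.2827, -0.3183, 0.2275]
orientation: [0.397, 0.585, 0.4, -0.583]
force: [0.5, 1.0, 0.4]
finger_gap: 0.06
```

```bash
python3 - <<'E'
from h import *
plan([.5445,.2945,.18],-1)
E
```

```text
t 0.725 pos [ 0.2827 -0.3183  0.2275] F [0.5023 0.9777 0.4259] gap 0.0599852041881098 q6 -0.5762795381532152
axes x,y,z [[-0.0, 0.005, -1.0], [0.931, -0.365, -0.002], [-0.365, -0.931, -0.004]]
shift mm [  50.3222   20.1603 -665.8738]
-1 turn [-0.2863 -0.0047  0.0015]
```

carry_out --motion '[[[0,2,-60],[-0.143,-0.002,0],40],[[0,10,-59],[-0.143,-0.002,0],40],[[0,19,-57],[0,0,0],40],[[0,19,-57],[0,0,0],40],[[0,19,-57],[0,0,0],40]]'

```text
t: 1.35
position: [0.4009, -0.0323, 0.2276]
orientation: [0.48, 0.52, 0.479, -0.519]
force: [1.5, 0.1, 0.3]
finger_gap: 0.0397
```

carry_out --motion '[[[0,19,-57],[0,0,0],40],[[0,19,-57],[0,0,0],40],[[0,19,-57],[0,0,0],40]]'

```text
t: 1.72
position: [0.472, 0.1398, 0.2274]
orientation: [0.481, 0.52, 0.479, -0.519]
force: [1.0, -0.7, 0.1]
finger_gap: 0.04
```

```bash
python3 - <<'E'
from h import *
plan([.5445,.2945,.18],-1)
E
```

```text
t 1.725 pos [0.472  0.1398 0.2274] F [ 0.9909 -0.7434  0.0921] gap 0.039976137933003544 q6 0.27922232961484333
axes x,y,z [[0.003, -0.001, -1.0], [0.997, -0.078, 0.003], [-0.078, -0.997, 0.001]]
shift mm [  47.4809   60.1198 -159.8674]
-1 turn [ 0.0094  0.0008 -0.0031]
```

carry_out --motion '[[[0,20,-54],[0.009,0.001,-0.003],40],[[0,20,-54],[0,0,0],40],[[20,20,-51],[0,0,0],40],[[0,0,0],[0,0,0],40]]'

```text
t: 2.22
position: [0.546, 0.3024, 0.2037]
orientation: [-0.479, -0.519, -0.48, 0.521]
force: [-0.7, -1.1, -0.2]
finger_gap: 0.0398
```

```bash
python3 - <<'E'
from h import *
plan([.5445,.2945,.051],-1)
s=viewer.read_camera("side");t=viewer.read_camera("top")
crop(s,140,260,290,410,4,"pics/s3.png");crop(t,150,190,270,280,5,"pics/t3.png")
E
```

```text
t 2.225 pos [0.546  0.3024 0.2037] F [-0.6859 -1.147  -0.1715] gap 0.03982711438288172 q6 0.517273955374754
axes x,y,z [[-0.002, -0.001, -1.0], [0.997, -0.081, -0.002], [-0.081, -0.997, 0.001]]
shift mm [152.6793  -0.4869   7.8203]
-1 turn [0.0062 0.0014 0.0022]
```

View pics/s3.png

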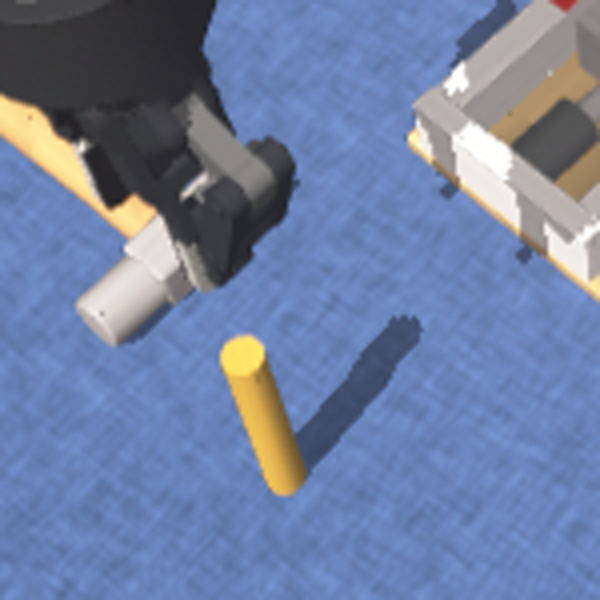

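View pics/t3.png

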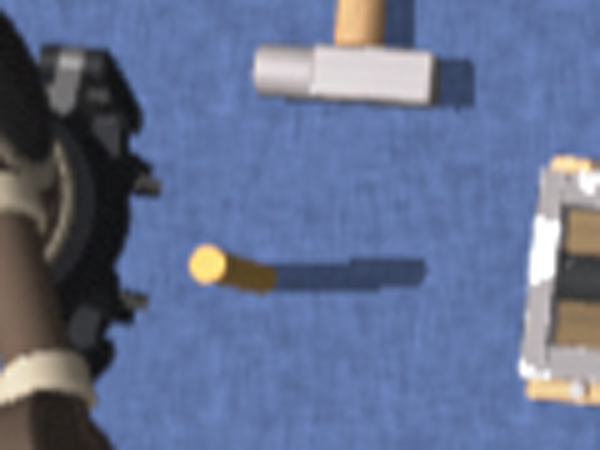

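Both views agree on the pin: its top is at about (191,242) in the top view, and the jaws sit over it once perspective is allowed for. Next I descend.

carry_out --motion '[[[30,-0.5,8],[0.006,0.001,0.002],40],[[45,0,0],[0,0,0],40],[[0,0,0],[0,0,0],40]]'

```text
t: 2.7
position: [0.5458, 0.2881, 0.1346]
orientation: [0.478, 0.525, 0.475, -0.521]
force: [0.0, -0.3, 0.1]
finger_gap: 0.0401
```

```bash
python3 - <<'E'
from h import *
plan([.5443,.2947,.051],-1)
E
```

```text
t 2.7 pos [0.5458 0.2881 0.1346] F [ 0.0089 -0.3482  0.137 ] gap 0.040132644297225226 q6 0.5109420854223905
axes x,y,z [[0.008, 0.001, -1.0], [0.996, -0.093, 0.008], [-0.093, -0.996, -0.001]]
shift mm [83.5776 -2.7868 -6.3655]
-1 turn [-0.0057 -0.0012 -0.0075]
```

carry_out --motion '[[[0,-2.8,-6.4],[-0.006,-0.001,-0.007],40],[[0,0,0],[0,0,0],40]]'

```text
t: 2.95
position: [0.5458, 0.2947, 0.1395]
orientation: [0.478, 0.524, 0.477, -0.519]
force: [-0.7, -0.6, 0.5]
finger_gap: 0.0401
```

```bash
python3 - <<'E'
from h import *
plan([.5443,.2947,.051],-1)
E
```

```text
t 2.95 pos [0.5458 0.2947 0.1395] F [-0.6681 -0.6208  0.4529] gap 0.04014194535480742 q6 0.5133100332364461
axes x,y,z [[0.006, 0.003, -1.0], [0.996, -0.088, 0.006], [-0.088, -0.996, -0.003]]
shift mm [88.4986 -2.0279  0.3697]
-1 turn [-0.0012 -0.0032 -0.0058]
```

carry_out --motion '[[[40,-2,0],[-0.001,-0.003,-0.006],40],[[40,0,0],[0,0,0],40],[[0,0,0],[0,0,0],40]]'

```text
t: 3.32
position: [0.5499, 0.2977, 0.0661]
orientation: [0.479, 0.526, 0.476, -0.517]
force: [-0.5, 0.2, 0.2]
finger_gap: 0.0399
```

```bash
python3 - <<'E'
from h import *
plan([.5443,.2947,.051],-1)
E
```

```text
t 3.325 pos [0.5499 0.2977 0.0661] F [-0.4514  0.1922  0.1545] gap 0.03991903650644229 q6 0.5133865265326596
axes x,y,z [[0.013, 0.006, -1.0], [0.996, -0.087, 0.012], [-0.087, -0.996, -0.007]]
shift mm [14.9857 -5.5286  3.597 ]
-1 turn [ 0.0004 -0.0069 -0.0122]
```

carry_out --motion '[[[6,-5.5,3.6],[0,-0.007,-0.012],40],[[0,0,0],[0,0,0],40],[[0,0,0],[0,0,0],40]]'

```text
t: 3.7
position: [0.5479, 0.2964, 0.0658]
orientation: [0.479, 0.524, 0.477, -0.518]
force: [-0.2, -0.8, 1.2]
finger_gap: 0.0399
```

```bash
python3 - <<'E'
from h import *
plan([.5443,.2947,.051],-1)
E
```

```text
t 3.7 pos [0.5479 0.2964 0.0658] F [-0.1976 -0.7635  1.2296] gap 0.039900905053485855 q6 0.5128491750433319
axes x,y,z [[0.008, 0.003, -1.0], [0.996, -0.086, 0.008], [-0.086, -0.996, -0.004]]
shift mm [14.7342 -3.5215  2.0617]
-1 turn [ 0.0008 -0.0041 -0.0077]
```

carry_out --motion '[[[12,-5,3],[0,-0.007,-0.012],40],[[4,-1,0.5],[0,-0.002,-0.003],40],[[0,0,0],[0,0,0],40]]'

```text
t: 4.08
position: [0.5419, 0.2936, 0.0499]
orientation: [-0.477, -0.518, -0.479, 0.524]
force: [0.5, -0.0, 0.4]
finger_gap: 0.0397
```

```bash
python3 - <<'E'
from h import *
plan([.5443,.2947,.051],-1)
s=viewer.read_camera("side");t=viewer.read_camera("top")
crop(s,140,290,290,440,4,"pics/s4.png");crop(t,150,190,270,280,5,"pics/t4.png")
E
```

```text
t 4.075 pos [0.5419 0.2936 0.0499] F [ 0.4737 -0.0374  0.4195] gap 0.039740959757937344 q6 0.5133554621903561
axes x,y,z [[-0.007, -0.004, -1.0], [0.996, -0.086, -0.007], [-0.086, -0.996, 0.005]]
shift mm [-1.1401  2.2944 -1.3252]
-1 turn [0.0008 0.0046 0.0067]
```

View pics/s4.png

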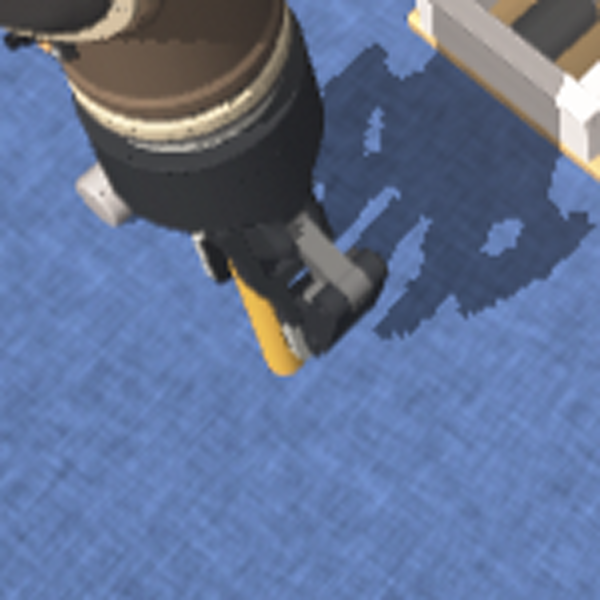

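View pics/t4.png

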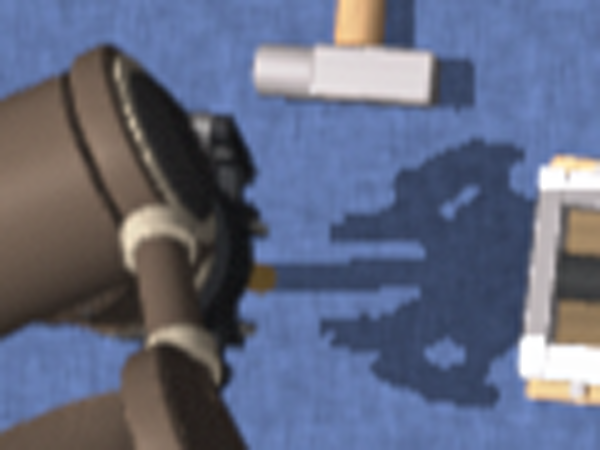

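The pin stands between the open jaws in both views. I'll trim the tilt and close.

carry_out --motion '[[[0,2,-1],[0,0.004,0.006],40],[[0,0,0],[0,0,0],40],[[0,0,0],[0,0,0],40]]'

```text
t: 4.55
position: [0.5446, 0.2947, 0.0504]
orientation: [0.478, 0.521, 0.478, -0.521]
force: [0.0, 0.3, 1.3]
finger_gap: 0.0402
```

```bash
python3 - <<'E'
from h import *
plan([.5443,.2947,.051],-1)
E
```

```text
t 4.55 pos [0.5446 0.2947 0.0504] F [0.0475 0.311  1.2626] gap 0.0401507998315098 q6 0.5124267547416654
axes x,y,z [[0.001, 0.0, -1.0], [0.996, -0.086, 0.001], [-0.086, -0.996, -0.0]]
shift mm [-0.6174 -0.2921 -0.0007]
-1 turn [ 0.0007 -0.0002 -0.0006]
```

carry_out --motion '[[[0,0,0],[0,0,0],5],[[0,0,0],[0,0,0],5],[[0,0,0],[0,0,0],5],[[0,0,0],[0,0,0],5]]' --force 60

```text
t: 5.05
position: [0.545, 0.2948, 0.0507]
orientation: [0.478, 0.522, 0.478, -0.521]
force: [0.1, -0.9, -1.1]
finger_gap: 0.0146
```

carry_out --motion '[[[-20,0,0],[0,0,0],5],[[-30,0,0],[0,0,0],5],[[-30,0,0],[0,0,0],5],[[0,0,0],[0,0,0],5]]'

```text
t: 5.55
position: [0.5443, 0.2946, 0.1348]
orientation: [0.478, 0.521, 0.478, -0.521]
force: [0.6, -0.6, -2.1]
finger_gap: 0.0141
```

```bash
python3 - <<'E'
from h import *
plan([.5376,.0566,.125],-1)
s=viewer.read_camera("side");t=viewer.read_camera("top")
crop(s,140,260,290,410,4,"pics/s5.png")
E
```

```text
t 5.55 pos [0.5443 0.2946 0.1348] F [ 0.5806 -0.5687 -2.0927] gap 0.014095269100939292 q6 0.5123867674146041
axes x,y,z [[0.0, -0.0, -1.0], [0.996, -0.086, 0.0], [-0.086, -0.996, -0.0]]
shift mm [  9.8201  13.9088 237.6685]
-1 turn [ 0.0008 -0.     -0.0003]
```

View pics/s5.png

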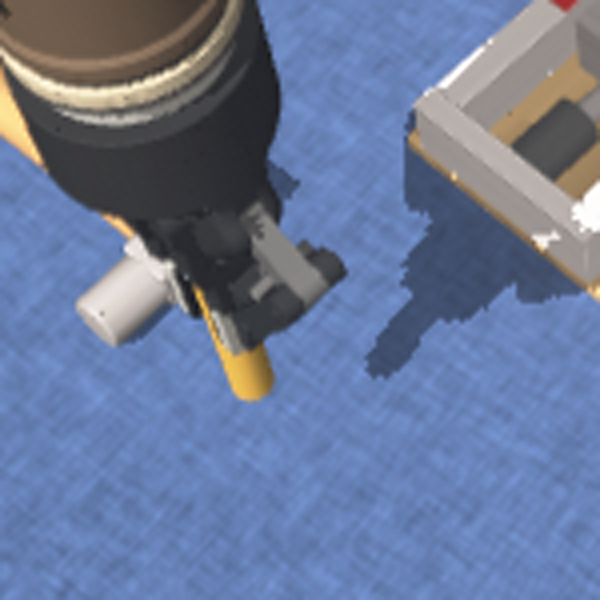

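The pin is held and lifted upright, with its foot at about (203,359) in the side view. I carry it over the bore.

carry_out --motion '[[[0,3,55],[0,0,0],5],[[0,3,55],[0,0,0],5],[[0,3,55],[0,0,0],5],[[0,3,40],[0,0,0],5],[[0,0,0],[0,0,0],5]]'

```text
t: 6.28
position: [0.5296, 0.0826, 0.1237]
orientation: [-0.475, -0.514, -0.482, 0.527]
force: [1.0, 0.6, -2.2]
finger_gap: 0.0146
```

```bash
python3 - <<'E'
from h import *
plan([.5376,.0566,.125],-1)
E
```

```text
t 6.275 pos [0.5296 0.0826 0.1237] F [ 1.0286  0.6154 -2.2335] gap 0.014646760514028379 q6 0.16117908159454597
axes x,y,z [[-0.019, -0.005, -1.0], [0.996, -0.083, -0.019], [-0.083, -0.997, 0.007]]
shift mm [-1.3525 10.0598 25.2077]
-1 turn [0.004  0.0066 0.0188]
```

carry_out --motion '[[[0,10,25],[0.004,0.007,0.019],5],[[0,0,0],[0,0,0],5],[[0,0,0],[0,0,0],5]]'

```text
t: 6.65
position: [0.5348, 0.0584, 0.1201]
orientation: [-0.475, -0.52, -0.48, 0.523]
force: [0.3, -0.2, -2.5]
finger_gap: 0.0144
```

```bash
python3 - <<'E'
from h import *
plan([.5376,.0566,.125],-1)
E
```

```text
t 6.65 pos [0.5348 0.0584 0.1201] F [ 0.2637 -0.2364 -2.5235] gap 0.014389751251167116 q6 0.11201701509114194
axes x,y,z [[-0.006, 0.003, -1.0], [0.996, -0.088, -0.007], [-0.088, -0.996, -0.002]]
shift mm [-4.958   2.9297  1.5068]
-1 turn [-0.0005 -0.002   0.0066]
```

carry_out --motion '[[[0,3,1.5],[0,-0.002,0.006],5],[[0,0,0],[0,0,0],5],[[0,0,0],[0,0,0],5]]'

```text
t: 7.02
position: [0.5373, 0.059, 0.1194]
orientation: [-0.478, -0.52, -0.479, 0.521]
force: [-0.3, -0.3, -1.2]
finger_gap: 0.0146
```

```bash
python3 - <<'E'
from h import *
plan([.5376,.0566,.125],-1)
s=viewer.read_camera("side");t=viewer.read_camera("top")
crop(s,240,200,370,320,5,"pics/s6.png");crop(t,230,200,350,290,5,"pics/t6.png")
E
```

```text
t 7.025 pos [0.5373 0.059  0.1194] F [-0.3311 -0.2608 -1.2367] gap 0.014616157415731093 q6 0.11285718710217897
axes x,y,z [[-0.002, 0.0, -1.0], [0.996, -0.085, -0.002], [-0.085, -0.996, -0.0]]
shift mm [-5.5881  0.5129  2.3295]
-1 turn [ 0.0025 -0.0003  0.0016]
```

View pics/s6.png

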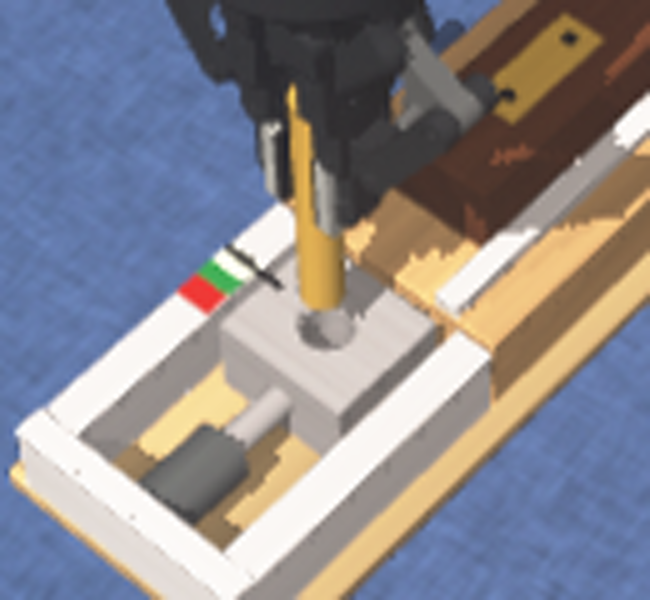

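View pics/t6.png

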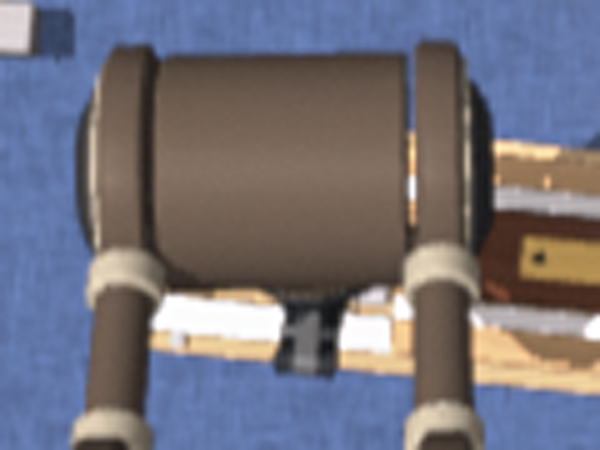

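```bash
python3 - <<'E'
from h import *
C=lambda x,y:((x+.5)/5-.5+240,(y+.5)/5-.5+200)
z=.1194-.0505
print("pred foot px",proj("side",[.5373,.059,z]))
print("meas foot px",C(322,294), onz("side",*C(322,294),z), "bore",onz("side",*C(326,328),.046))
im=cv2.imread("pics/s6.png");h=cv2.cvtColor(im,cv2.COLOR_BGR2HSV)
m=cv2.inRange(h,(14,110,80),(28,255,255));
for y in range(235,320,5):
    xs=np.nonzero(m[y,270:360])[0]+270
    if len(xs): print(y,xs.min(),xs.max())
# predicted outline of the foot disc in crop coordinates
for a in np.radians([0,45,90,135,180,225,270,315]):
    p=proj("side",[.5373+.008*np.cos(a),.059+.008*np.sin(a),z]); print(((p-[240,200]+.5)*5-.5).round(0),end=' ')
E
```

```text
pred foot px [304.8026 258.009 ]
meas foot px (304.0, 258.4) [0.5379 0.0604 0.0689] bore [0.5385 0.0585 0.046 ]
235 297 359
240 297 359
245 297 359
250 297 359
255 299 359
260 299 359
265 299 342
270 299 342
275 300 343
280 300 343
285 301 343
290 301 343
295 301 342
300 304 339
305 308 336
[307. 281.] [302. 295.] [312. 308.] [329. 311.] [345. 303.] [350. 289.] [340. 276.] [323. 273.]
```

The side view shows the foot at about (304,258) just above the bore at (305,265). The foot needs to move about 2 mm in −y.

carry_out --motion '[[[3,0.6,2.6],[0.002,0,0.001],5],[[4,0,0.3],[0,0,0],5],[[4,0,0],[0,0,0],5],[[0,0,0],[0,0,0],5]]'

```text
t: 7.62
position: [0.5375, 0.0555, 0.1076]
orientation: [-0.477, -0.521, -0.478, 0.521]
force: [-0.1, 0.8, -1.1]
finger_gap: 0.0148
```

```bash
python3 - <<'E'
from h import *
plan([.5378,.0569,.0665],-1)
E
```

```text
t 7.625 pos [0.5375 0.0555 0.1076] F [-0.0696  0.8057 -1.064 ] gap 0.014790424006224392 q6 0.10932348279108937
axes x,y,z [[-0.001, 0.0, -1.0], [0.996, -0.087, -0.001], [-0.087, -0.996, -0.0]]
shift mm [41.126   0.1698 -1.4337]
-1 turn [-0.0003 -0.0003  0.0006]
```

carry_out --motion '[[[3,0.3,-1.4],[0,0,0.001],5],[[2,0,0],[0,0,0],5],[[0,0,0],[0,0,0],5]]'

```text
t: 8.0
position: [0.538, 0.057, 0.1022]
orientation: [0.478, 0.522, 0.478, -0.521]
force: [0.1, -0.2, -1.3]
finger_gap: 0.0147
```

```bash
python3 - <<'E'
from h import *
plan([.5378,.0569,.0665],-1)
s=viewer.read_camera("side")
crop(s,280,230,340,280,10,"pics/s7.png")
E
```

```text
t 8.0 pos [0.538  0.057  0.1022] F [ 0.0868 -0.201  -1.2584] gap 0.014707390333193052 q6 0.1122033015669022
axes x,y,z [[0.0, 0.0, -1.0], [0.996, -0.087, 0.0], [-0.087, -0.996, -0.0]]
shift mm [35.7084 -0.2024  0.0883]
-1 turn [-0.0003 -0.0003 -0.0004]
```

View pics/s7.png

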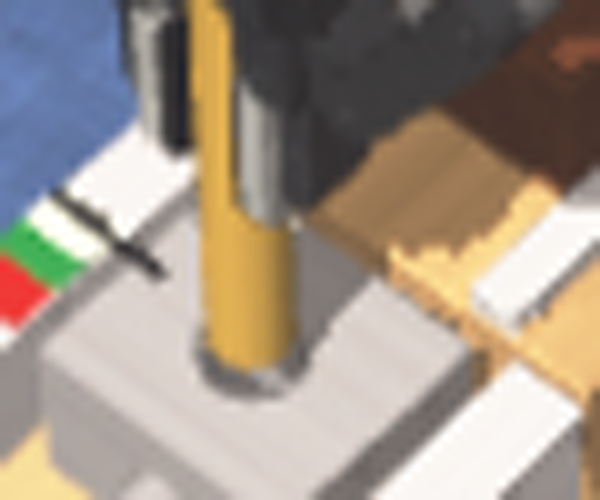

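The pin foot sits centred over the bore mouth at about (305,265). I lower gently.

carry_out --motion '[[[5,0,0],[0,0,0],5],[[5,0,0],[0,0,0],5],[[4,0,0],[0,0,0],5],[[0,0,0],[0,0,0],5]]'

```text
t: 8.55
position: [0.5381, 0.0568, 0.0873]
orientation: [0.478, 0.522, 0.478, -0.521]
force: [0.3, -0.3, -1.0]
finger_gap: 0.0144
```

```bash
python3 - <<'E'
from h import *
plan([.5378,.0569,.0665],-1)
E
```

```text
t 8.55 pos [0.5381 0.0568 0.0873] F [ 0.314  -0.3016 -0.9931] gap 0.014365217938386708 q6 0.11220819927229717
axes x,y,z [[0.001, 0.0, -1.0], [0.996, -0.087, 0.001], [-0.087, -0.996, -0.0]]
shift mm [20.8411 -0.3351 -0.0263]
-1 turn [-0.0002 -0.0001 -0.0007]
```

carry_out --motion '[[[6,-0.2,0],[0,0,0],5],[[6,0,0],[0,0,0],5],[[4,0,0],[0,0,0],5],[[0,0,0],[0,0,0],5]]'

```text
t: 9.05
position: [0.5379, 0.0569, 0.0701]
orientation: [0.478, 0.522, 0.478, -0.521]
force: [0.6, 0.1, -1.7]
finger_gap: 0.0143
```

carry_out --motion '[[[3,0,0],[0,0,0],5],[[2,0,0],[0,0,0],5],[[0,0,0],[0,0,0],5]]'

```text
t: 9.43
position: [0.5388, 0.057, 0.0669]
orientation: [0.478, 0.522, 0.477, -0.521]
force: [0.3, -0.8, -1.8]
finger_gap: 0.0146
```

```bash
python3 - <<'E'
from h import *
plan([.5378,.0569,.0665],-1)
E
```

```text
t 9.425 pos [0.5388 0.057  0.0669] F [ 0.3365 -0.7971 -1.7848] gap 0.014589366031194312 q6 0.1122113395809554
axes x,y,z [[0.001, 0.0, -1.0], [0.996, -0.087, 0.001], [-0.087, -0.996, -0.0]]
shift mm [ 0.3749 -0.9521  0.1411]
-1 turn [-0.0002 -0.0003 -0.0012]
```

carry_out --motion '[[[1.5,-0.6,0],[0,0,-0.001],5],[[1,0,0],[0,0,0],5],[[0,0,0],[0,0,0],5]]'

```text
t: 9.8
position: [0.5389, 0.057, 0.0666]
orientation: [0.478, 0.522, 0.478, -0.521]
force: [0.3, 0.0, -1.6]
finger_gap: 0.0145
```

```bash
python3 - <<'E'
from h import *
plan([.5378,.0569,.0665],-1)
E
```

```text
t 9.8 pos [0.5389 0.057  0.0666] F [ 0.2513  0.0424 -1.6108] gap 0.01451515003358783 q6 0.11214906264180124
axes x,y,z [[0.001, 0.0, -1.0], [0.996, -0.087, 0.001], [-0.087, -0.996, -0.0]]
shift mm [ 0.1391 -1.0473  0.2041]
-1 turn [-0.     -0.0002 -0.0007]
```

carry_out --motion '[[[2,-1,0],[0,0,0],5],[[2,0,0],[0,0,0],5]]'

```text
t: 10.05
position: [0.5392, 0.0572, 0.0664]
orientation: [0.478, 0.522, 0.477, -0.521]
force: [-6.7, 0.4, 15.9]
finger_gap: 0.0147
```

```bash
python3 - <<'E'
from h import *
plan([.5378,.0569,.0665],-1)
s=viewer.read_camera("side")
plan([.5378,.0569,.0665],-1)
crop(s,260,190,350,280,6,"pics/s8.png")
E
```

```text
t 10.05 pos [0.5392 0.0572 0.0664] F [-6.6551  0.3883 15.8568] gap 0.014732532268070057 q6 0.11229014282422706
axes x,y,z [[0.001, 0.0, -1.0], [0.996, -0.087, 0.001], [-0.087, -0.996, -0.0]]
shift mm [-0.0728 -1.3775  0.4178]
-1 turn [ 0.     -0.0004 -0.0014]
t 10.1 pos [0.5392 0.0572 0.0664] F [-5.2357 -1.0311 13.9885] gap 0.01464171170979878 q6 0.11230123869696006
axes x,y,z [[0.001, 0.0, -1.0], [0.996, -0.087, 0.001], [-0.087, -0.996, -0.0]]
shift mm [-0.0626 -1.3472  0.4282]
-1 turn [-0.     -0.0004 -0.0013]
```

View pics/s8.png

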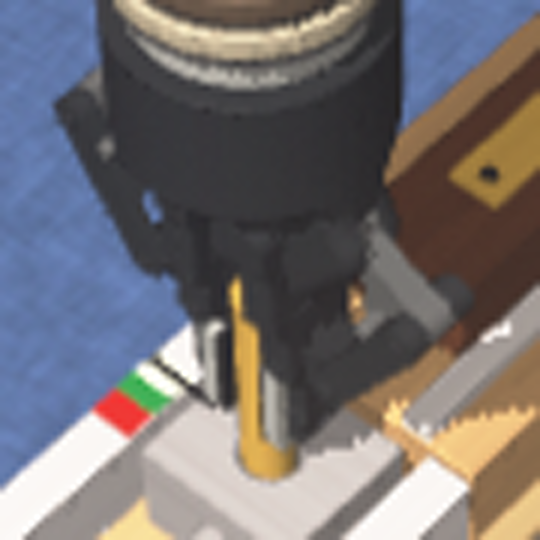

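The pin is bottomed: 16 N of reaction at the expected home height, TCP 66.4 mm against 66.5 mm predicted. I release it and rise.

carry_out --motion '[[[0,0,0],[0,0,0],5],[[0,0,0],[0,0,0],36],[[0,0,0],[0,0,0],36],[[0,0,0],[0,0,0],36]]'

```text
t: 10.6
position: [0.5396, 0.0573, 0.0661]
orientation: [0.478, 0.522, 0.477, -0.52]
force: [-0.5, -0.2, -0.0]
finger_gap: 0.0359
```

carry_out --motion '[[[-20,0,0],[0,0,0],36],[[-35,0,0],[0,0,0],36],[[-40,0,0],[0,0,0],36],[[-20,0,0],[0,0,0],36],[[0,0,0],[0,0,0],36]]'

```text
t: 11.22
position: [0.5388, 0.0573, 0.1824]
orientation: [0.478, 0.522, 0.478, -0.521]
force: [0.8, 0.4, 0.9]
finger_gap: 0.0358
```

```bash
python3 - <<'E'
from h import *
plan([.525,-.150,.19],-1)
s=viewer.read_camera("side");t=viewer.read_camera("top")
crop(s,240,170,400,330,4,"pics/s9.png")
E
```

```text
t 11.225 pos [0.5388 0.0573 0.1824] F [0.8119 0.4326 0.9165] gap 0.0358399432473595 q6 0.1123839268154602
axes x,y,z [[0.001, 0.001, -1.0], [0.996, -0.087, 0.0], [-0.087, -0.996, -0.001]]
shift mm [ -7.7449   4.3873 207.7143]
-1 turn [-0.0003 -0.0007 -0.0004]
```

View pics/s9.png

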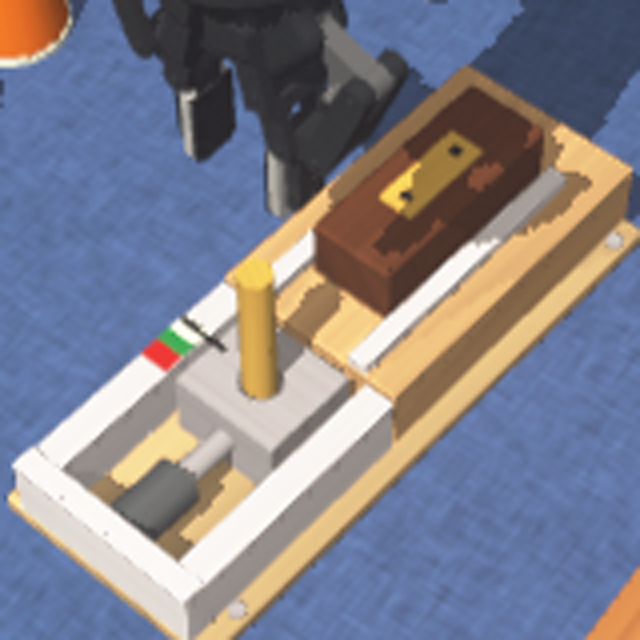

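```bash
python3 - <<'E'
from h import *
C=lambda x,y:((x+.5)/4-.5+240,(y+.5)/4-.5+170)
print("pin top meas",C(255,273),"pred home",proj("side",[.538,.0568,.121]))
plan([.5205,-.142,.18],-1)
E
```

```text
pin top meas (303.375, 237.875) pred home [304.3517 238.1939]
t 11.325 pos [0.5371 0.0572 0.1802] F [ 0.8226 -0.2896  0.3642] gap 0.03615113212276824 q6 0.11236324309743902
axes x,y,z [[-0.004, 0.001, -1.0], [0.996, -0.087, -0.004], [-0.087, -0.996, -0.0]]
shift mm [  0.1395   0.9016 199.9303]
-1 turn [-0.0003 -0.0002  0.004 ]
```

carry_out --motion '[[[0,0,50],[0,0,0],0],[[0,0,50],[0,0,0],0],[[0,0,50],[0,0,0],0],[[0,0,30],[0,0,0],0],[[0,0,0],[0,0,0],0]]'

```text
t: 11.95
position: [0.5162, -0.1249, 0.1708]
orientation: [-0.473, -0.517, -0.484, 0.524]
force: [-0.1, 0.2, 0.2]
finger_gap: -0.0003
```

```bash
python3 - <<'E'
from h import *
plan([.520,-.142,.12],-1)
E
```

```text
t 11.95 pos [ 0.5162 -0.1249  0.1708] F [-0.1146  0.2251  0.1564] gap -0.0002947812019068128 q6 -0.2330629571443468
axes x,y,z [[-0.017, 0.004, -1.0], [0.996, -0.085, -0.018], [-0.085, -0.996, -0.003]]
shift mm [50.6766  6.115  16.851 ]
-1 turn [ 0.0025 -0.0028  0.0177]
```

carry_out --motion '[[[10,6,17],[0.002,-0.003,0.018],0],[[0,0,0],[0,0,0],0],[[20,0,0],[0,0,0],0],[[0,0,0],[0,0,0],0]]'

```text
t: 12.45
position: [0.5182, -0.1376, 0.1365]
orientation: [-0.475, -0.521, -0.481, 0.521]
force: [-0.4, -0.6, -0.4]
finger_gap: -0.0002
```

```bash
python3 - <<'E'
from h import *
plan([.520,-.142,.062],-1)
E
```

```text
t 12.45 pos [ 0.5182 -0.1376  0.1365] F [-0.4291 -0.6439 -0.4487] gap -0.00018178675748742603 q6 -0.25839464739267465
axes x,y,z [[-0.007, 0.005, -1.0], [0.996, -0.086, -0.007], [-0.086, -0.996, -0.005]]
shift mm [74.5016  2.6829  4.5478]
-1 turn [ 0.0012 -0.0048  0.0071]
```

carry_out --motion '[[[15,2.7,4.5],[0.001,-0.005,0.007],0],[[20,0,0],[0,0,0],0],[[0,0,0],[0,0,0],0]]'

```text
t: 12.82
position: [0.522, -0.1411, 0.1012]
orientation: [0.479, 0.521, 0.478, -0.52]
force: [0.1, 1.2, 0.5]
finger_gap: -0.0002
```

```bash
python3 - <<'E'
from h import *
plan([.520,-.142,.062],-1)
s=viewer.read_camera("side");t=viewer.read_camera("top")
crop(s,290,140,420,260,5,"pics/s10.png");crop(t,310,210,420,290,6,"pics/t10.png")
E
```

```text
t 12.825 pos [ 0.522  -0.1411  0.1012] F [0.0791 1.2401 0.5367] gap -0.00018218634721103754 q6 -0.25966679653341973
axes x,y,z [[0.003, -0.001, -1.0], [0.996, -0.085, 0.003], [-0.085, -0.996, 0.001]]
shift mm [39.15   -1.9814  1.0693]
-1 turn [ 0.0025  0.0007 -0.0026]
```

View pics/s10.png

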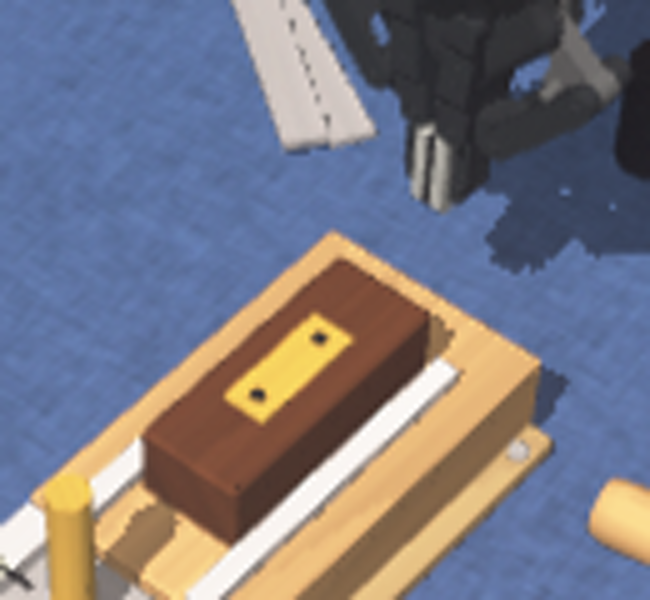

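View pics/t10.png

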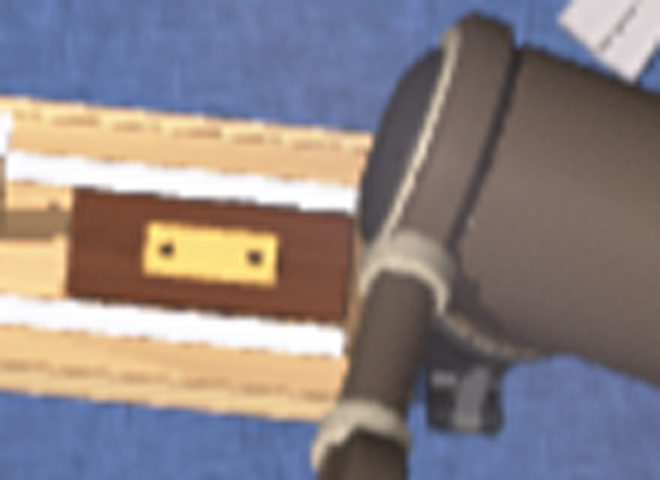

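The fingers are closed behind the handle's rear end and lined up with the channel. The tip is at about (377,181) in the side view.

carry_out --motion '[[[12,-2,1],[0.002,0.001,-0.002],0],[[12,0,0],[0,0,0],0],[[10,0,0],[0,0,0],0],[[0,0,0],[0,0,0],0]]'

```text
t: 13.42
position: [0.5226, -0.1431, 0.068]
orientation: [0.48, 0.523, 0.476, -0.52]
force: [-0.1, -0.5, -0.5]
finger_gap: 0.0001
```

```bash
python3 - <<'E'
from h import *
plan([.520,-.142,.060],-1)
s=viewer.read_camera("side")
crop(s,290,140,420,260,5,"pics/s11.png")
E
```

```text
t 13.425 pos [ 0.5226 -0.1431  0.068 ] F [-0.1462 -0.508  -0.5356] gap 0.00012770146625520993 q6 -0.26117832256498397
axes x,y,z [[0.007, -0.002, -1.0], [0.996, -0.087, 0.007], [-0.087, -0.996, 0.001]]
shift mm [ 7.9623 -2.7005 -0.9134]
-1 turn [ 0.0001  0.0013 -0.0067]
```

View pics/s11.png

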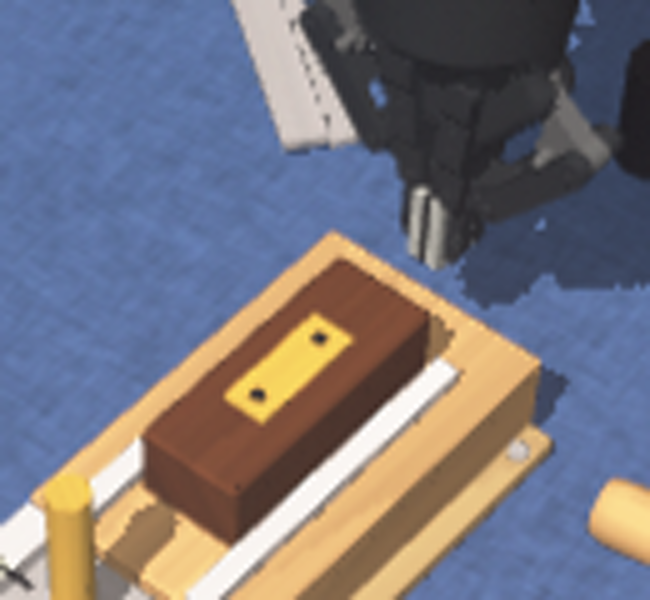

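carry_out --motion '[[[8,-3,0],[0,0.001,-0.007],0],[[0,0,-5],[0,0,0],0],[[0,0,-8],[0,0,0],0],[[0,0,0],[0,0,0],0]]'

```text
t: 13.98
position: [0.5217, -0.1292, 0.0605]
orientation: [0.478, 0.522, 0.477, -0.521]
force: [-0.1, -0.9, 0.9]
finger_gap: -0.0001
```

```bash
cat >> h.py <<'E'
def push(end):
    o,_=pose(); p=o['position']; c=np.array([.5378,.0569,0])
    print("jig rel bore: x %.1f y %.1f z %.1f mm; Fx %.2f Fy %.2f"%((p-c)@jx*1000,(p-c)@jy*1000,p[2]*1000,-o['force']@jx,o['force']@jy)); plan(c+jx*end+[0,0,.060],-1)
E
python3 - <<'E'
from h import *
push(-.180)
E
```

```text
jig rel bore: x -186.8 y -0.2 z 60.5 mm; Fx 0.94 Fy 0.06
t 13.975 pos [ 0.5217 -0.1292  0.0605] F [-0.1398 -0.9301  0.9052] gap -7.400843169395295e-05 q6 -0.2360833542624895
axes x,y,z [[0.001, -0.001, -1.0], [0.996, -0.087, 0.001], [-0.087, -0.996, 0.001]]
shift mm [ 0.4995 -0.2141 -6.8275]
-1 turn [-0.0001  0.0006 -0.0014]
```

carry_out --motion '[[[0,0,-8],[0,0,0],0],[[0,0,-8],[0,0,0],0],[[0,0,-8],[0,0,0],0],[[0,0,-6],[0,0,0],0],[[0,0,0],[0,0,0],0]]'

```text
t: 14.6
position: [0.5249, -0.0971, 0.061]
orientation: [0.479, 0.521, 0.477, -0.521]
force: [-0.4, -0.1, 0.2]
finger_gap: -0.0001
```

```bash
python3 - <<'E'
from h import *
push(-.140)
E
```

```text
jig rel bore: x -154.5 y -0.6 z 61.0 mm; Fx 0.14 Fy 0.36
t 14.6 pos [ 0.5249 -0.0971  0.061 ] F [-0.3747 -0.1035  0.1887] gap -0.00011664260726950124 q6 -0.17698171028833165
axes x,y,z [[0.002, -0.001, -1.0], [0.996, -0.086, 0.003], [-0.086, -0.996, 0.001]]
shift mm [  0.97    -0.6049 -14.5336]
-1 turn [ 0.001   0.0012 -0.0025]
```

carry_out --motion '[[[0.5,-0.5,-5],[0.001,0.001,-0.002],0],[[0,0,-5],[0,0,0],0],[[0,0,-3],[0,0,0],0],[[0,0,0],[0,0,0],0]]'

```text
t: 15.1
position: [0.5261, -0.0838, 0.0608]
orientation: [0.478, 0.522, 0.477, -0.521]
force: [0.1, -0.3, -0.7]
finger_gap: -0.0002
```

```bash
python3 - <<'E'
from h import *
push(-.129)
s=viewer.read_camera("side");t=viewer.read_camera("top")
crop(s,250,160,400,300,4,"pics/s12.png");crop(t,260,210,380,290,5,"pics/t12.png")
E
```

```text
jig rel bore: x -141.2 y -0.6 z 60.8 mm; Fx 0.30 Fy -0.16
t 15.1 pos [ 0.5261 -0.0838  0.0608] F [ 0.1372 -0.3113 -0.7376] gap -0.00019837531958542747 q6 -0.1512121144906642
axes x,y,z [[0.001, -0.001, -1.0], [0.996, -0.087, 0.001], [-0.087, -0.996, 0.001]]
shift mm [  0.8126  -0.6298 -12.213 ]
-1 turn [-0.0003  0.0008 -0.0014]
```

View pics/s12.png

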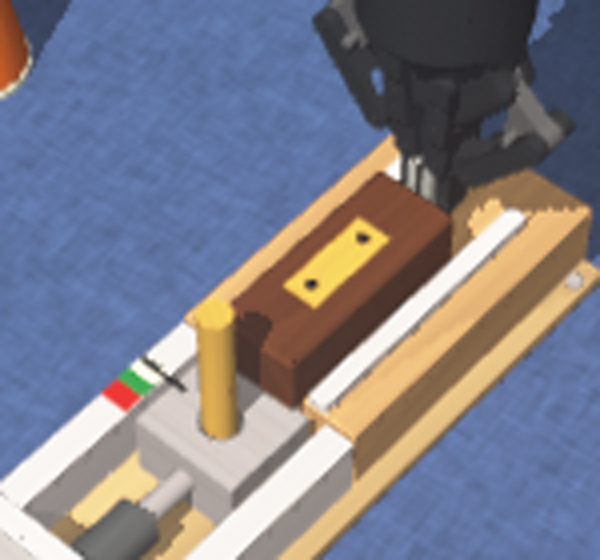

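View pics/t12.png

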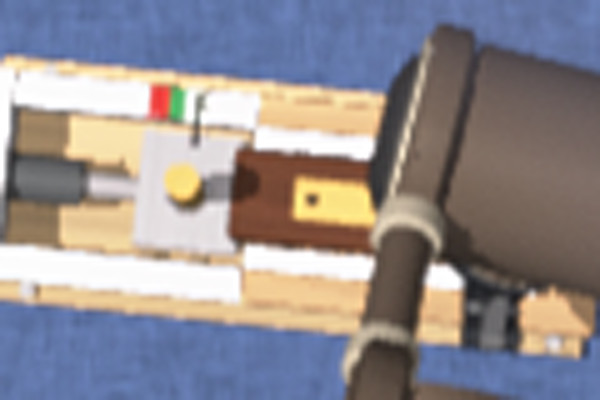

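The handle follows straight along the channel, with its front end about 12 mm short of the pin. The pointer is at zero, at about (285,253) in the side view.

carry_out --motion '[[[0.5,-0.5,-4],[0,0,-0.001],0],[[0,0,-4],[0,0,0],0],[[0,0,-2],[0,0,0],0],[[0,0,0],[0,0,0],0]]'

```text
t: 15.7
position: [0.5267, -0.0738, 0.0604]
orientation: [-0.478, -0.521, -0.477, 0.522]
force: [-0.0, -0.6, 0.9]
finger_gap: -0.0002
```

```bash
python3 - <<'E'
from h import *
push(-.119)
E
```

```text
jig rel bore: x -131.2 y -0.3 z 60.4 mm; Fx 0.58 Fy -0.05
t 15.7 pos [ 0.5267 -0.0738  0.0604] F [-0.0048 -0.5792  0.9049] gap -0.0002430187232913809 q6 -0.13121699488790928
axes x,y,z [[0.001, -0.001, -1.0], [0.996, -0.088, 0.001], [-0.088, -0.996, 0.001]]
shift mm [  0.4231  -0.2955 -12.1686]
-1 turn [-0.0006  0.0014 -0.0007]
```

carry_out --motion '[[[0,-0.3,-3],[0,0.001,0],0],[[0,0,-3],[0,0,0],0],[[0,0,0],[0,0,0],0]]'

```text
t: 16.08
position: [0.5269, -0.0677, 0.0604]
orientation: [-0.478, -0.521, -0.477, 0.521]
force: [0.4, -1.4, 0.7]
finger_gap: -0.0001
```

```bash
python3 - <<'E'
from h import *
push(-.119)
E
```

```text
jig rel bore: x -125.1 y -0.0 z 60.4 mm; Fx 1.41 Fy -0.48
t 16.075 pos [ 0.5269 -0.0677  0.0604] F [ 0.3533 -1.4465  0.6671] gap -0.00010716701260885036 q6 -0.12089078555929446
axes x,y,z [[0.001, -0.001, -1.0], [0.996, -0.087, 0.001], [-0.087, -0.996, 0.001]]
shift mm [ 0.4373 -0.0066 -6.1145]
-1 turn [-0.0003  0.001  -0.0008]
```

carry_out --motion '[[[0,0,-2.5],[0,0.001,0],0],[[0,0,-2.5],[0,0,0],0],[[0,0,-0.5],[0,0,0],0]]'

```text
t: 16.45
position: [0.5274, -0.0643, 0.0605]
orientation: [-0.479, -0.52, -0.477, 0.522]
force: [-0.5, -5.9, 1.0]
finger_gap: 0.0001
```

```bash
python3 - <<'E'
from h import *
push(-.119)
s=viewer.read_camera("side");push(-.119)
crop(s,240,200,370,320,5,"pics/s13.png")
E
```

```text
jig rel bore: x -121.6 y -0.2 z 60.5 mm; Fx 5.89 Fy -0.02
t 16.45 pos [ 0.5274 -0.0643  0.0605] F [-0.4889 -5.8731  0.9842] gap 9.409932924884697e-05 q6 -0.11147299101622121
axes x,y,z [[0.001, -0.004, -1.0], [0.996, -0.085, 0.001], [-0.086, -0.996, 0.004]]
shift mm [ 0.5384 -0.1855 -2.6009]
-1 turn [ 0.0017  0.0041 -0.0011]
jig rel bore: x -121.6 y -0.2 z 60.5 mm; Fx 5.52 Fy 0.62
t 16.5 pos [ 0.5274 -0.0643  0.0605] F [-1.1031 -5.4439  0.4031] gap -0.00032861120920774686 q6 -0.11145526331679004
axes x,y,z [[0.001, -0.004, -1.0], [0.996, -0.086, 0.001], [-0.086, -0.996, 0.004]]
shift mm [ 0.5386 -0.1729 -2.6411]
-1 turn [ 0.0016  0.0041 -0.0011]
```

View pics/s13.png

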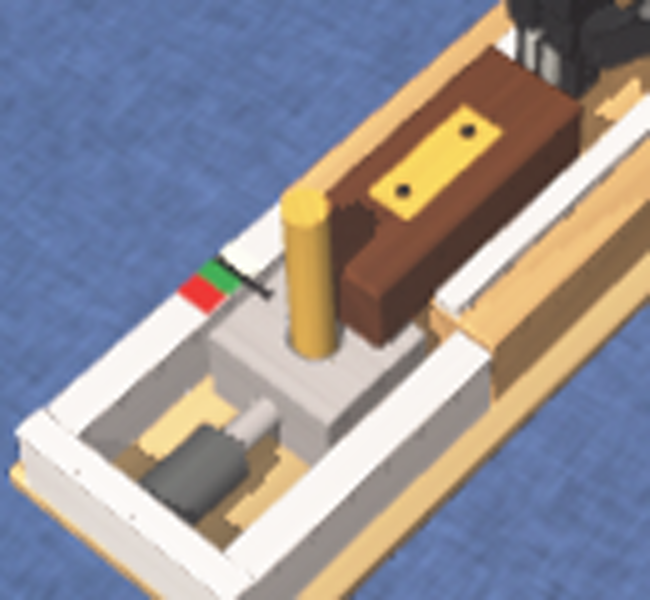

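The pointer has reached the lower edge of the green band, at about (288,256), with 5.5 N on the wrist. About 4.5 mm more is needed.

carry_out --motion '[[[0,0,-2.5],[0.001,0.003,0],0],[[0,0,-2.5],[0,0,0],0],[[0,0,-2],[0,0,0],0]]'

```text
t: 16.88
position: [0.5285, -0.0616, 0.0611]
orientation: [-0.482, -0.519, -0.476, 0.522]
force: [-0.7, -8.1, 1.1]
finger_gap: -0.0001
```

```bash
python3 - <<'E'
from h import *
push(-.117)
s=viewer.read_camera("side");push(-.117)
crop(s,240,200,370,320,5,"pics/s14.png")
E
```

```text
jig rel bore: x -118.8 y -1.0 z 61.1 mm; Fx 8.15 Fy -0.01
t 16.875 pos [ 0.5285 -0.0616  0.0611] F [-0.7022 -8.1158  1.144 ] gap -5.521660274466065e-05 q6 -0.10131522837939153
axes x,y,z [[0.002, -0.009, -1.0], [0.997, -0.083, 0.003], [-0.083, -0.996, 0.009]]
shift mm [ 1.1098 -1.0093 -1.8362]
-1 turn [ 0.004   0.0089 -0.0026]
jig rel bore: x -118.7 y -1.0 z 61.2 mm; Fx 7.96 Fy 0.04
t 16.925 pos [ 0.5285 -0.0615  0.0612] F [-0.7299 -7.9283  1.3889] gap 6.559125592890057e-05 q6 -0.1011923722638353
axes x,y,z [[0.002, -0.009, -1.0], [0.997, -0.083, 0.003], [-0.083, -0.996, 0.009]]
shift mm [ 1.1372 -1.0202 -1.763 ]
-1 turn [ 0.004   0.0089 -0.0027]
```

View pics/s14.png

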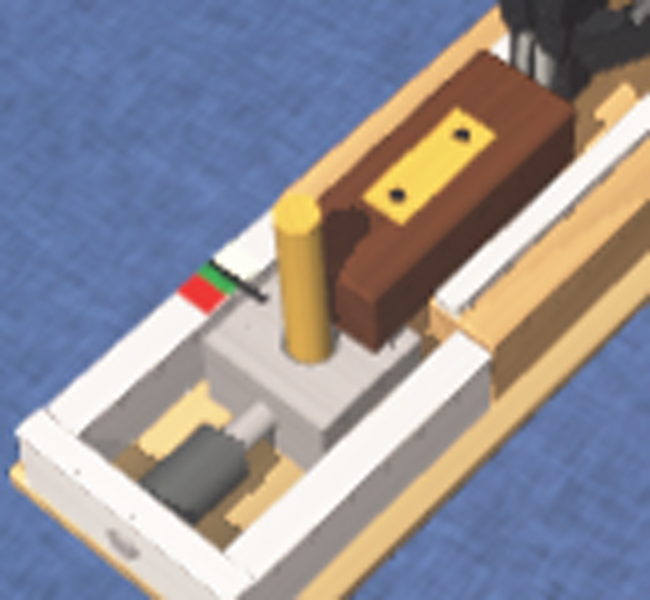

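carry_out --motion '[[[0.5,-1,-3],[0.004,0.009,-0.002],0],[[0,0,-2.5],[0,0.003,0],0],[[0,0,-2.2],[0,0.003,0],0]]'

```text
t: 17.3
position: [0.5291, -0.0598, 0.0617]
orientation: [-0.481, -0.52, -0.477, 0.521]
force: [-1.0, -9.1, 1.8]
finger_gap: -0.0001
```

```bash
python3 - <<'E'
from h import *
push(-.117)
s=viewer.read_camera("side");t=viewer.read_camera("top");push(-.117)
cv2.imwrite("pics/side15.png",s);cv2.imwrite("pics/top15.png",t)
crop(s,260,200,360,280,7,"pics/s15.png");crop(t,260,210,350,280,7,"pics/t15.png")
E
```

```text
jig rel bore: x -117.0 y -1.5 z 61.7 mm; Fx 9.20 Fy 0.17
t 17.3 pos [ 0.5291 -0.0598  0.0617] F [-0.9749 -9.1476  1.7556] gap -7.415727153713768e-05 q6 -0.10550344290683662
axes x,y,z [[0.003, -0.005, -1.0], [0.997, -0.083, 0.003], [-0.083, -0.997, 0.004]]
shift mm [ 1.7338 -1.5213 -0.0332]
-1 turn [ 0.0046  0.0044 -0.0034]
jig rel bore: x -117.0 y -1.6 z 61.8 mm; Fx 9.39 Fy 0.51
t 17.4 pos [ 0.5292 -0.0598  0.0618] F [-1.322  -9.3109  0.9779] gap 0.0004341008159897508 q6 -0.10552694736950712
axes x,y,z [[0.003, -0.005, -1.0], [0.997, -0.083, 0.004], [-0.083, -0.997, 0.004]]
shift mm [ 1.7714 -1.5827 -0.0364]
-1 turn [ 0.0046  0.0044 -0.0035]
```

View pics/s15.png

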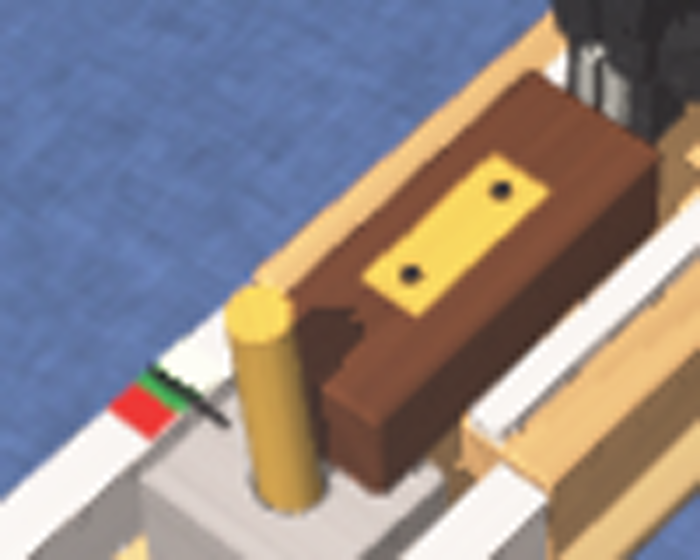

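View pics/t15.png

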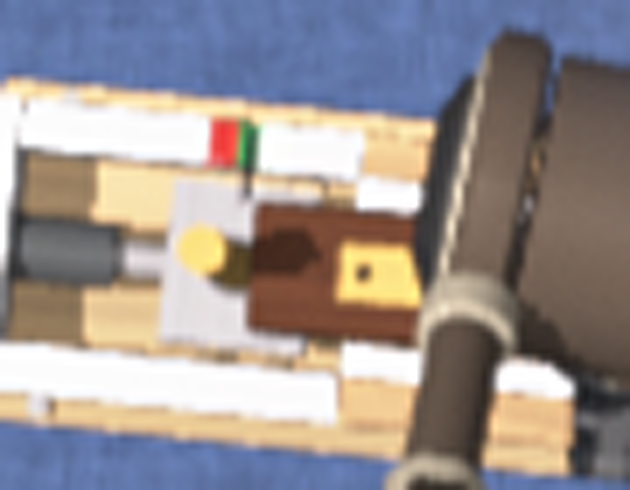

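The pointer stands inside the green, at about (283,254), with 9.3 N on the wrist. I make one small final nudge toward mid-green and then check that it holds.

carry_out --motion '[[[0.5,-0.8,-2.5],[0.003,0.004,-0.002],0],[[0.3,-0.3,-2.5],[0.001,0.003,0],0]]'

```text
t: 17.65
position: [0.5292, -0.0593, 0.0618]
orientation: [-0.481, -0.52, -0.477, 0.521]
force: [-1.5, -10.3, 1.6]
finger_gap: -0.0002
```

```bash
python3 - <<'E'
from h import *
push(-.117)
for i in range(16): s=viewer.read_camera("side")
push(-.117)
t=viewer.read_camera("top")
crop(s,260,200,360,280,7,"pics/s16.png");crop(t,270,215,330,260,10,"pics/t16.png")
E
```

```text
jig rel bore: x -116.5 y -1.6 z 61.8 mm; Fx 10.41 Fy 0.57
t 17.65 pos [ 0.5292 -0.0593  0.0618] F [ -1.4765 -10.3255   1.6369] gap -0.00015252766215487136 q6 -0.10254987136247948
axes x,y,z [[0.003, -0.006, -1.0], [0.997, -0.083, 0.003], [-0.083, -0.997, 0.005]]
shift mm [ 1.8039 -1.5595  0.484 ]
-1 turn [ 0.0039  0.0053 -0.0035]
jig rel bore: x -116.5 y -1.6 z 61.8 mm; Fx 10.50 Fy 0.59
t 18.45 pos [ 0.5292 -0.0593  0.0618] F [ -1.5016 -10.4114   1.2404] gap 8.820570891995476e-07 q6 -0.10258137815355423
axes x,y,z [[0.003, -0.005, -1.0], [0.997, -0.083, 0.004], [-0.083, -0.997, 0.005]]
shift mm [ 1.8155 -1.5602  0.4956]
-1 turn [ 0.0038  0.0052 -0.0035]
```

View pics/s16.png

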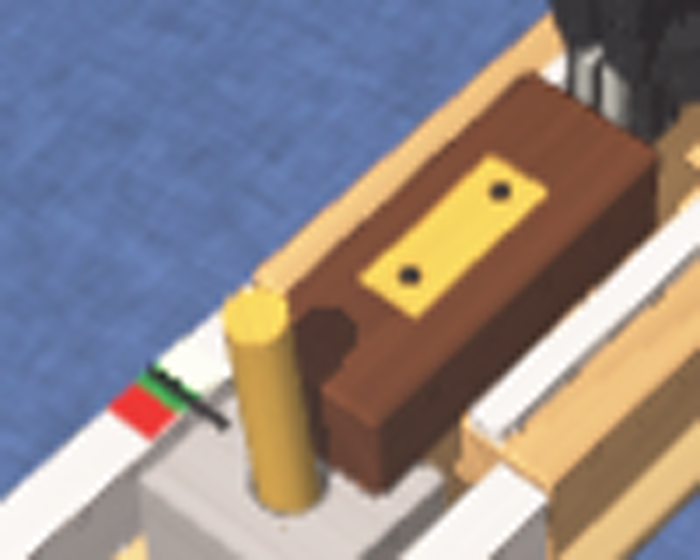

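View pics/t16.png

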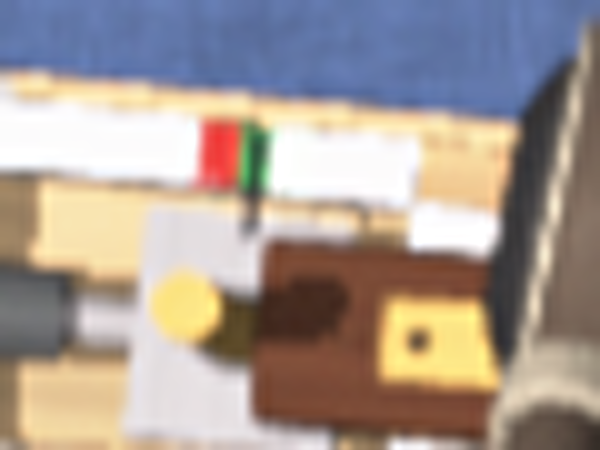

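The pointer is in the middle of the green in both views, at about (284,254) in the side view and (295,231) in the top view. The push has held at 10.4 to 10.5 N for 0.8 s.

```bash
python3 -c "
from rig import workorder
print(workorder.sign_off())"
```

```text
the job is handed in; nothing more can be done
None
```

The brass pin is home in the carriage bore and released. The handle is pressed against it with the pointer in the green band, and I handed the job in still holding that push, at about 18.5 s on the clock.

- **Pin:** It bottomed with about 16 N of reaction, with the tool at 66.4 mm against 66.5 mm expected for fully home. After release, the top of the pin was within about 1 px of where a fully home pin should appear.
- **Push:** In the last pictures the pointer stood near the middle of the green in both views. The wrist force stayed at 10.4 to 10.5 N over 0.8 s with no drift, which means about 10 mm of travel. The carriage never came near its 22 mm stop.
- **Small disagreements:**
  - Under load the pin leans slightly toward +x, within the clearance of its bore.
  - The fingers ended about 1.6 mm to one side of the channel centreline and 1.8 mm above the planned height. The handle still lay straight between the rails.
- **Other things on the bench:** None of my moves touched them that I could see. I did not do a separate final check of their positions.

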